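# Put the last spice jar into the one empty well of a covered jar carrier

### The job

Put the loose spice jar with the dark cap away in the white jar carrier: one of its six wells is still empty, but the blue spring flaps hide which, so feel through the flaps for it without forcing them. Push the jar upright right down to the floor of that well, so that the flaps can close above it, and leave the salt shaker, the sauce bottle and the timer where they are.

Things in the scene. Friction and masses are not known exactly. Their poses are not given: they have to be found in the camera images.
- carrier: White plastic jar carrier, 144 (its x) by 190 (its y) by 153 mm high, standing firm on the table. Origin: centre of its underside; z up. Six wells, 2 rows of 3, 70 mm apart along x, 62 mm along y, each 66 (x) by 58 mm (y) inside, walls 4 mm, floor 146 mm below the rim. Five, different each time, hold a spice jar, caps about 40 mm below the rim, hidden by flaps; one is empty.
- jar_mid (a point): Centre (half-way up) of the loose spice jar to be put away: dark brown-black cap with a green and orange top, green label, round, 44 mm in diameter, 105 mm high, 0.08 to 0.13 kg; it stands upright on the table to the right of the carrier; z axis up along the jar. Its cap is the top 20 mm.
- salt_mid (a point): Centre of a salt shaker with a grey top, 44 mm in diameter, 90 mm high, standing near the table's front edge; to be left alone.
- sauce_bottle: Green-capped seasoning bottle, 50 x 67 x 152 mm, left of the carrier; origin at the centre of its foot; to be left alone.
- dial_timer: Blue and white dial timer, 72 mm in diameter, 37 mm high, left of the carrier; origin at the centre of its underside; to be left alone.
- well_0 (a point): Centre of the mouth of well 0, level with the rim: near row (-x), left (+y); axes as the carrier's. Two opaque blue flaps, 31 mm each, hinged on its walls that face along x, meet here; they swing down under 1 to 5 N, spring shut and may pinch a jar let go part way in. A hidden jar's cap stops a push firmly 40 mm below; an empty well lets it go on.
- well_1 (a point): Centre of the mouth of well 1, level with the rim: near row (-x), middle; axes as the carrier's. Two opaque blue flaps, 31 mm each, hinged on its walls that face along x, meet here; they swing down under 1 to 5 N, spring shut and may pinch a jar let go part way in. A hidden jar's cap stops a push firmly 40 mm below; an empty well lets it go on.
- well_2 (a point): Centre of the mouth of well 2, level with the rim: near row (-x), right (-y); axes as the carrier's. Two opaque blue flaps, 31 mm each, hinged on its walls that face along x, meet here; they swing down under 1 to 5 N, spring shut and may pinch a jar let go part way in. A hidden jar's cap stops a push firmly 40 mm below; an empty well lets it go on.
- well_3 (a point): Centre of the mouth of well 3, level with the rim: far row (+x), left (+y); axes as the carrier's. Two opaque blue flaps, 31 mm each, hinged on its walls that face along x, meet here; they swing down under 1 to 5 N, spring shut and may pinch a jar let go part way in. A hidden jar's cap stops a push firmly 40 mm below; an empty well lets it go on.
- well_4 (a point): Centre of the mouth of well 4, level with the rim: far row (+x), middle; axes as the carrier's. Two opaque blue flaps, 31 mm each, hinged on its walls that face along x, meet here; they swing down under 1 to 5 N, spring shut and may pinch a jar let go part way in. A hidden jar's cap stops a push firmly 40 mm below; an empty well lets it go on.
- well_5 (a point): Centre of the mouth of well 5, level with the rim: far row (+x), right (-y); axes as the carrier's. Two opaque blue flaps, 31 mm each, hinged on its walls that face along x, meet here; they swing down under 1 to 5 N, spring shut and may pinch a jar let go part way in. A hidden jar's cap stops a push firmly 40 mm below; an empty well lets it go on.
- jar: The same jar as a body; origin at the centre of its foot, z up along the jar.
Not all that is in view belongs to the job. What is shaped like the jar but yellow is not meant.

How it is judged:
By the outcome, as a careful person would: the job done as asked, in the order asked, and still so for the second after the job is handed in, with the robot touching nothing.
It also fails if it takes over 70 s, if anything falls off the work surface, if the arm or the gripper's body presses on something with over 40 N, if the wrist force passes 120 N, or if a joint passes its speed limit or range.

### The arm

A 6-joint arm with a two-finger parallel gripper is mounted at the origin on a cart in front of the work surface, level with it; the furniture and walls round the work are solid. World frame = base frame: x ahead of the robot, y to its left, z up, the work surface at z = 0. Lengths are in m, angles in rad, forces in N, time in s.
With the tool pointing down it reaches from about 0.35 to 0.8 m from the base axis. Payload 7.3 kg.
Tool frame: the origin (TCP) lies between the finger pads; the fingertips stand 25 mm ahead of it and the grasp point (between the pads) lies 6 mm ahead of it (r.tip_extent is the distance from the TCP to the fingertips, in m); z points along the fingers, y is the line along which they close (so a half turn about z gives the same grasp; the last joint's range is limited). The gripper opens to 85 mm and grips with 20 to 120 N. Pads are 22 mm wide; open, the fingers measure 114 mm over their backs; the gripper's body (76 mm by 85 mm) begins 54 mm behind the grasp point. The pads swing forward as they close: fully open they stand 13 mm farther back than shut.
Start: joints at [-1.357, 0.342, 1.524, -0, 1.275, -0.146], TCP at [0.185, -0.491, 0.256] pointing down, gripper open.
Joint ranges: [-2.53, 2.53], [-0.77, 2.02], [0.04, 2.7], [-1, 4.14], [0.28, 2.66], [-3.11, 3.11]. Speed limits (rad/s): [2.57, 2.57, 3.14, 3.14, 3.14, 3.14].

### API

Orientations are given as a unit quaternion [x, y, z, w].
In Python, from workcell import r, command_gripper, optics gives the robot as it stands. The module is installed in compiled form; this text tells all that it offers. Calls block until the motion is done:
- r.reach(position, orientation): joint-space move of the TCP to a pose.
- r.move_straight(position, orientation=None, speed=0.15, max_force=None): straight line of the TCP; orientation=None keeps the orientation; speed is the mean speed in m/s. With max_force (N) it stops when the force on the tool has changed by that much, and returns True; else False.
- r.movej(angles): joint-space move.
- command_gripper(opening, force=None): finger opening in m; force is the grip in N (None keeps the last); returns when the fingers have stopped.
- r.hold(seconds).
- r.solve_ik(position, orientation): joint angles nearest the present ones, or None.
- r.read_state(): the state.
- optics.get_image(name): name is "side" or "top"; returns (picture, depth): 384x512x3 uint8, red, green, blue; 384x512 float32, m along the optical axis (not along the pixel's ray), 0 where there is no reading.
- optics.camera_model(name): a dict with "K" (3x3 intrinsics, pixels), "k1" (the pictures are not rectified: a ray, as slopes to the right and down, at radius r is drawn at 1 + k1 r^2 times it, then the intrinsics apply), "R" (3x3) and "t" (3): a world point X has camera coordinates R X + t. Camera axes: x right, y down, z forward; pixel columns grow to the right and rows downward; lengths in m; the calibration is good to about 2 mm. A picture is of the moment at which its call begins. camera_model takes no time and is no camera call.
A pose or a line that the arm cannot do raises r.PlanningError and nothing moves.
- r.finish_job(): hands the job in; it is judged then, once.
The state is a dict: "time_s": time; "joint_positions": joint angles; "dq": joint speeds; "tau": joint torques, N m; "eef_pos": TCP position; "eef_rot": TCP orientation; "contact_force": force on the tool from outside, world axes, zero at the start; "torque": the same for the moment, N m; "grip_width": finger opening in m; "grip_force": force on a finger pad.
Only numpy, scipy, OpenCV 4.12 (cv2) and the standard library are available. Lean on these libraries where they do the work, as an engineer would, in place of code of your own. Each camera call takes 0.05 s, during which the arm holds its last target. There are 200 camera calls.

## Working session

There is one attempt and no reset: what is moved stays moved. The work goes in short steps, each a Python script; the robot and the scene stay as the last script left them, time stands still between calls to the robot, and variables do not carry over. Pictures are saved under pics/ and viewed, at most 10 in all, crops included, and the job is handed in when it is done.

```bash
mkdir -p pics
cat > h.py <<'E'
import numpy as np, cv2
from workcell import r, command_gripper, optics
def cloud(name):
    im,d=optics.get_image(name); c=optics.camera_model(name); K,k1=np.array(c["K"]),c["k1"]
    R,t=np.array(c["R"]),np.array(c["t"])
    v,u=np.mgrid[:384,:512].astype(float)
    p=np.stack([u.ravel(),v.ravel()],1)[:,None]
    n=cv2.undistortPoints(p,K,np.array([k1,0,0,0.]))[:,0]
    X=np.c_[n,np.ones(len(n))]*d.reshape(-1,1)
    W=(X-t)@R; W[d.ravel()==0]=np.nan
    return im,d,W.reshape(384,512,3),(R,t,K,k1)
E
python3 - <<'E'
from h import *
for n in("top","side"):
    im,d,W,c=cloud(n); cv2.imwrite(f"pics/{n}0.png",im[:,:,::-1]); np.save(n+"W.npy",W); np.save(n+"I.npy",im)
    print(n,-c[0].T@c[1],c[0][2])
print(r.read_state())
E
```

```text
top [ 0.45329509 -0.04662186  1.12567819] [ 0.06399918  0.01362892 -0.99785688]
side [0.36994908 0.88274749 0.59460085] [ 0.11475612 -0.88204393 -0.45697872]
{'time_s': 0.1, 'joint_positions': array([-1.35702140e+00,  3.42642118e-01,  1.52491829e+00, -7.92900475e-06,
        1.27542549e+00, -1.45996282e-01]), 'dq': array([-0.00031816, -0.00279444, -0.00413081,  0.00055105, -0.00041977,
       -0.00137368]), 'tau': array([ 2.23839619e-03, -4.34446192e+01, -2.46491182e+01, -1.11865147e-04,
        4.64634955e-03, -9.35163882e-06]), 'eef_pos': array([ 0.18478147, -0.49105487,  0.25570223]), 'eef_rot': array([ 9.83863721e-01,  1.78918118e-01, -2.73934168e-05, -6.96095138e-04]), 'contact_force': array([-0.62748742,  0.46082392,  0.23793519]), 'torque': array([-0.00075467, -0.01797134,  0.05911562]), 'grip_force': 0.0, 'grip_width': 0.08581978897081059}
```

View pics/top0.png

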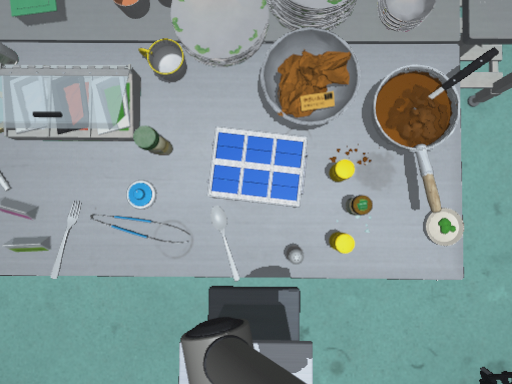

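View pics/side0.png

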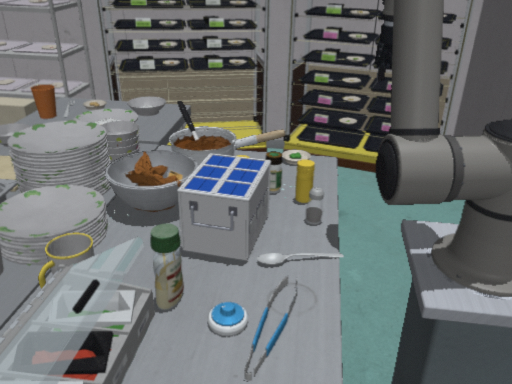

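The top view shows the carrier at about (257,167), the dark-capped jar at (361,205), yellow decoys at (344,170) and (344,243), and the salt at (295,255). The side view agrees, with the jar behind the carrier at (275,165).

```bash
cat > m.py <<'E'
from h import *
W=np.load("topW.npy"); im=np.load("topI.npy"); c=optics.camera_model("top")
K,k1,R,t=np.array(c["K"]),c["k1"],np.array(c["R"]),np.array(c["t"])
def ray(uv,z):
    n=cv2.undistortPoints(np.array(uv,float).reshape(-1,1,2),K,np.array([k1,0,0,0.]))[:,0]
    D=np.c_[n,np.ones(len(n))]@R; C=-R.T@t
    return C+D*((z-C[2])/D[:,2])[:,None]
hsv=cv2.cvtColor(im,cv2.COLOR_RGB2HSV)
m=cv2.inRange(hsv,(105,150,80),(128,255,255)); m[:120]=0;m[215:]=0;m[:,:205]=0;m[:,315:]=0
m=cv2.erode(m,np.ones((2,2)))
n,l,s,ce=cv2.connectedComponentsWithStats(m); k=[i for i in range(1,n) if s[i,4]>50]
print([(s[i].tolist(),ce[i].round(1).tolist(),np.nanmedian(W[l==i][:,2]).round(3)) for i in k])
pts=np.column_stack(np.where(m)[::-1]).astype(np.float32)
P=ray(pts,.153); rc=cv2.minAreaRect((P[:,:2]*1000).astype(np.float32)); print("rect",rc)
print("wells",ray(ce[k],.153).round(4).tolist())
# jar: top-surface points by depth, near pixel 361,205
for (u,v) in [(361,205),(344,170),(344,243),(295,255)]:
    w=W[v-14:v+15,u-14:u+15].reshape(-1,3); zt=np.nanpercentile(w[:,2],97)
    q=w[w[:,2]>zt-.008]; print((u,v),zt.round(3),len(q),((q.min(0)+q.max(0))/2).round(4),np.ptp(q,axis=0).round(3))
w=W[120:215,205:315].reshape(-1,3); print("rim z",np.nanpercentile(w[:,2],[50,90,97]))
q=w[(w[:,2]>.14)]; print("outer",cv2.minAreaRect((q[:,:2]*1000).astype(np.float32)))
cv2.imwrite("pics/crop.png",cv2.resize(im[110:275,200:400,::-1],None,fx=4,fy=3.6,interpolation=cv2.INTER_CUBIC))
E
python3 m.py
```

```text
[([217, 134, 27, 27, 590], [230.0, 146.6], np.float64(0.15)), ([247, 137, 26, 27, 573], [259.4, 150.0], np.float64(0.15)), ([276, 141, 27, 26, 595], [288.8, 153.4], np.float64(0.15)), ([213, 166, 27, 27, 597], [226.0, 179.3], np.float64(0.15)), ([243, 170, 26, 27, 579], [255.5, 182.7], np.float64(0.15)), ([272, 173, 27, 27, 606], [285.0, 186.2], np.float64(0.15))]
rect ((557.4067993164062, -27.51392364501953), (177.01254272460938, 121.76903533935547), 83.76165771484375)
wells [[0.599, 0.031, 0.153], [0.5922, -0.0313, 0.153], [0.5853, -0.0937, 0.153], [0.5294, 0.0387, 0.153], [0.5226, -0.0237, 0.153], [0.5157, -0.086, 0.153]]
(361, 205) 0.108 305 [ 0.4788 -0.2585  0.1049] [0.04  0.042 0.009]
(344, 170) 0.108 291 [ 0.5582 -0.2205  0.1053] [0.041 0.04  0.011]
(344, 243) 0.108 312 [ 0.3942 -0.2191  0.105 ] [0.042 0.042 0.01 ]
(295, 255) 0.088 152 [ 0.3618 -0.1143  0.0862] [0.031 0.031 0.012]
rim z [0.14912456 0.15278961 0.15411254]
outer ((557.6895141601562, -27.466148376464844), (196.7533721923828, 151.19680786132812), 83.7500228881836)
```

View pics/crop.png

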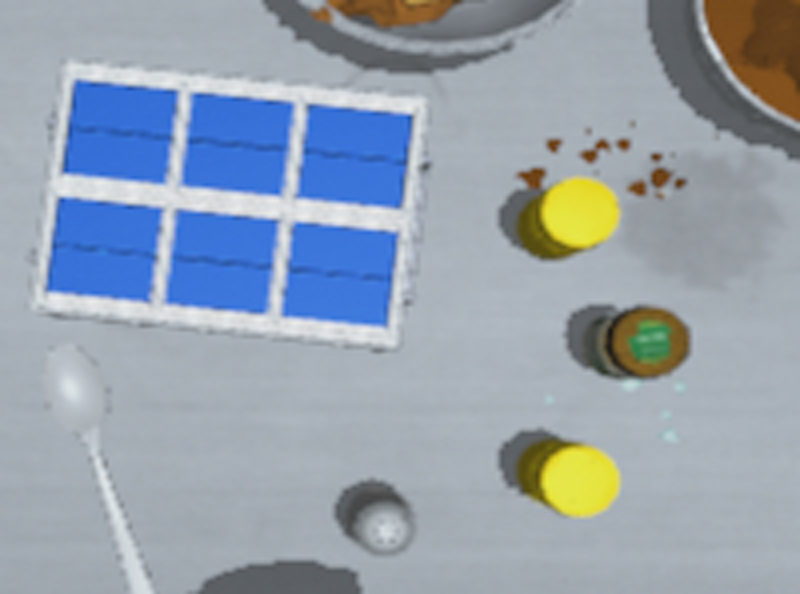

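The flap spacings (70 and 62.7 mm), the rim height and the jar height (0.108 m) match what was given. The carrier yaw is about -6.2°. Next I probe with the fingers closed.

```bash
cat >> h.py <<'E'
yaw=-np.deg2rad(6.2); C=np.array([.5574,-.0275])
ux=np.array([np.cos(yaw),np.sin(yaw)]); uy=np.array([-np.sin(yaw),np.cos(yaw)])
def well(i): return C+ux*(-.035 if i<3 else .035)+uy*(.062*(1-i%3))
def down(a): return np.array([np.cos(a/2),np.sin(a/2),0,0])
Q=down(yaw)
E
python3 - <<'E'
from h import *
command_gripper(0.0,40); s=r.read_state(); print(r.tip_extent,s["grip_width"])
first=True
for i in [2,5,4,1,0,3]:
    w=well(i)
    if first: r.reach([*w,.25],Q); first=False
    r.move_straight([*w,.190],Q,speed=.15)
    z0=r.read_state()["contact_force"]
    hit=r.move_straight([*w,.124],speed=.05,max_force=12)
    s=r.read_state(); d=.153-(s["eef_pos"][2]-r.tip_extent)
    print(i,hit,"depth",round(d,4),(s["contact_force"]-z0).round(1),round(s["time_s"],1))
    r.move_straight([*w,.190],speed=.15)
    if not hit or d<.034: break
r.move_straight([*w,.25])
print(r.read_state()["time_s"])
E
```

```text
0.025 0.00018470569966819907
2 True depth 0.0406 [-0.5 -1.8  7. ] 4.3
5 True depth 0.0456 [-1.3  1.9  4.4] 6.5
4 True depth 0.0406 [0.1 0.3 5.5] 8.5
1 True depth 0.0405 [-0.8  1.3  7.7] 10.6
0 True depth 0.0405 [1.1 0.6 6.8] 12.7
3 True depth 0.0405 [ 0.4 -1.8  3.6] 14.8
15.8
```

Run:
```python
from h import *
i=5; w=well(i); r.reach([*w,.21],Q)
r.move_straight([*w,.185],Q)
z0=r.read_state()["contact_force"]
for z in (.150,.140,.132,.125,.12):
    hit=r.move_straight([*w,z],speed=.05,max_force=15)
    s=r.read_state(); print(hit,round(.153-s["eef_pos"][2]+.025,4),(s["contact_force"]-z0).round(1))
    if hit: break
r.move_straight([*w,.21]); print(r.read_state()["time_s"])
```

```text
False 0.0281 [ 0.9 -0.8  0.6]
False 0.039 [ 1.9 -1.2 -6.4]
True 0.0455 [0.4 0.8 3.5]
18.8
```

Wells 0–4 all stopped at 40.5 mm, while well 5 let the fingers 5 mm past cap level both times. That makes well 5 the empty one; the late stop is probably the wider finger linkage meeting the wall. Next I grasp the jar by its cap.

Run:
```python
from h import *
J=[.4788,-.2585]
command_gripper(.07,40)
r.reach([*J,.20],Q)
hit=r.move_straight([*J,.110],speed=.12,max_force=10)
print(hit,r.read_state()["eef_pos"])
command_gripper(.03,35); s=r.read_state(); print(s["grip_width"],s["grip_force"],r.tip_extent,s["contact_force"])
r.move_straight([*J,.29],speed=.15)
w=well(5); r.move_straight([*w,.29],Q,speed=.15)
s=r.read_state(); print(s["grip_width"],s["eef_pos"],w,s["time_s"])
for n in("top","side"):
    im,d,W,c=cloud(n); np.save(n+"W1.npy",W); np.save(n+"I1.npy",im)
    a=im[100:260,190:350] if n=="top" else im[30:260,130:360]
    cv2.imwrite(f"pics/{n}1.png",cv2.resize(a[:,:,::-1],None,fx=2.5,fy=2.5))
```

```text
False [ 0.47939159 -0.25850448  0.11061645]
0.04280025993313234 35.519261956214905 0.025 [-0.05418496  1.15686071  6.43035853]
0.042595307662096 [ 0.58520559 -0.09363691  0.29003378] [ 0.58549932 -0.09291734] 24.35
```

View pics/side1.png

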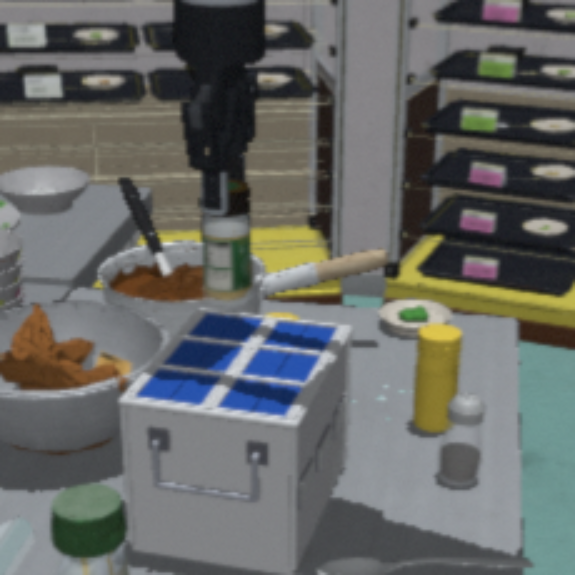

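The jar hangs upright in the fingers above well 5, with its foot at about crop (227,295) in the side view. I'll lower it until the fingertips are just above the rim, release it, then push it down with closed fingers.

Run:
```python
from h import *
w=well(5); r.move_straight([*w,.275],Q,speed=.1)
z0=r.read_state()["contact_force"]
hit=r.move_straight([*w,.183],speed=.06,max_force=18)
s=r.read_state(); print(hit,s["eef_pos"],(s["contact_force"]-z0).round(1),s["torque"].round(2))
if not hit:
    command_gripper(.07); r.hold(.2)
    r.move_straight([*w,.26],speed=.15)
s=r.read_state(); print(s["grip_width"],s["time_s"])
for n in("top","side"):
    im,d,W,c=cloud(n); np.save(n+"W2.npy",W)
    a=im[100:260,190:350] if n=="top" else im[100:270,150:320]
    cv2.imwrite(f"pics/{n}2.png",cv2.resize(a[:,:,::-1],None,fx=3,fy=3))
```

```text
False [ 0.58547756 -0.0929203   0.18304735] [ 0.1 -0.4 -0.9] [-0.02 -0.05 -0.04]
0.070304109432541 27.6833
```

View pics/side2.png

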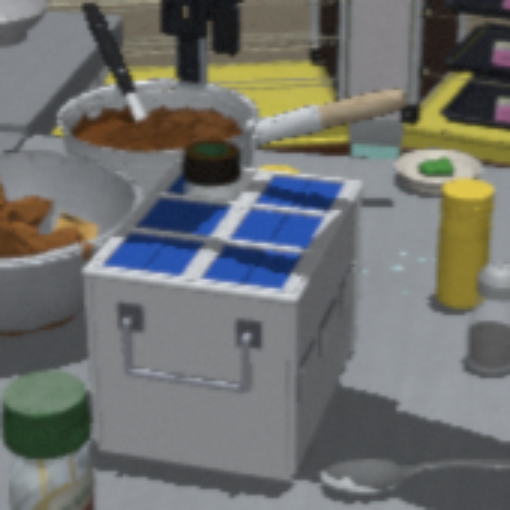

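The jar is pinched upright in well 5, its cap showing about 20 mm above the rim at crop (212,160). Pushing it down now.

Run:
```python
from h import *
w=well(5); command_gripper(0.0,40)
r.move_straight([*w,.212],Q,speed=.15)
z0=r.read_state()["contact_force"]
hit=r.move_straight([*w,.130],speed=.04,max_force=22)
s=r.read_state(); print(hit,s["eef_pos"],"depth",.178-s["eef_pos"][2],(s["contact_force"]-z0).round(1))
r.hold(.2); r.move_straight([*w,.27],speed=.12)
r.hold(.3)
print(r.read_state()["time_s"])
for n in("top","side"):
    im,d,W,c=cloud(n); np.save(n+"W3.npy",W)
    a=im[100:260,190:350] if n=="top" else im[100:270,150:320]
    cv2.imwrite(f"pics/{n}3.png",cv2.resize(a[:,:,::-1],None,fx=3,fy=3))
```

```text
True [ 0.58539692 -0.09299697  0.13842753] depth 0.039572471963265576 [-1.9  1.1  6.1]
32.3333
```

View pics/side3.png

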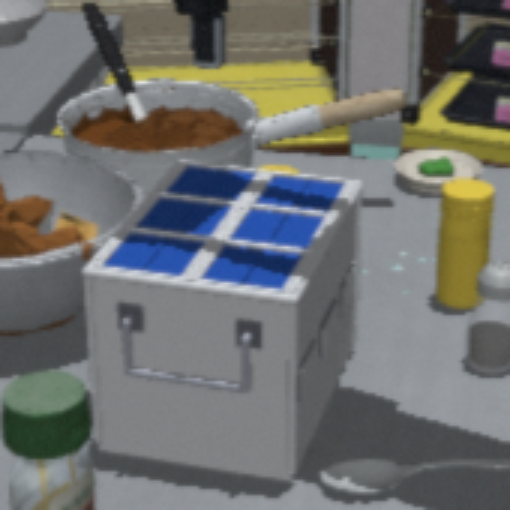

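The flaps are shut over well 5, crop (212,182). The push stopped at 39.6 mm against 40.5 mm in the other wells, so I'll press once more to make sure the jar is seated.

Run:
```python
from h import *
w=well(5)
for dx in (0,.008,-.008):
    p=w+uy*dx
    r.move_straight([*p,.19],Q,speed=.15)
    hit=r.move_straight([*p,.130],speed=.04,max_force=30 if dx==0 else 15)
    s=r.read_state(); print(dx,hit,"depth",(.178-s["eef_pos"][2]).round(4))
    r.move_straight([*p,.19],speed=.15)
r.move_straight([*w,.30],speed=.15); r.reach([.40,-.35,.30],Q); r.hold(.3)
print(r.read_state()["time_s"])
im,d,W,c=cloud("top"); cv2.imwrite("pics/top4.png",cv2.resize(im[110:275,200:400,::-1],None,fx=4,fy=3.6))
```

```text
0 True depth 0.0405
0.008 True depth 0.0406
-0.008 True depth 0.0406
41.1167
```

View pics/top4.png

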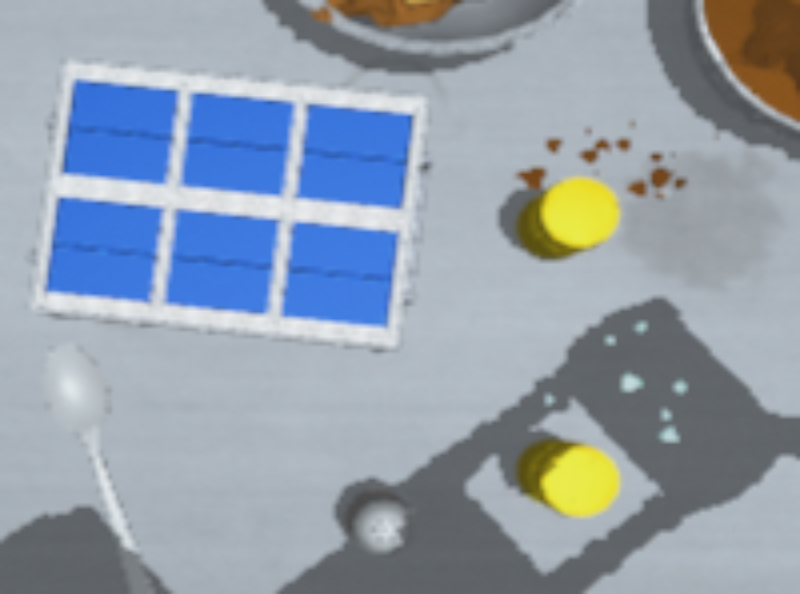

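All six pairs of flaps are closed, the jar's cap sits level at 40.5 mm like the others, and the salt and yellow jars haven't moved. Handing in.

```bash
python3 -c "
from h import *
print(r.finish_job())"
```

```text
the job is handed in; nothing more can be done
None
```

The jar is upright on the floor of well 5, the empty one, with the flaps closed above it; nothing else was touched, and the job was handed in at about 41 s.

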